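# Clamp the sheet-metal elbow and hold the index plunger out

## Robot

A 6-joint arm with a two-finger parallel gripper is mounted at the origin on the work surface. World frame = base frame: x ahead of the robot, y to its left, z up, the work surface at z = 0. Lengths are in mm, angles in rad, forces in N, time in s.
With the tool pointing down it reaches from about 275 to 750 mm from the base axis. Payload 10.2 kg.
Tool frame: the origin (TCP) lies on the front face of the gripper's body, between the roots of the fingers; the fingertips stand 73 mm ahead of it and the grasp point (between the pads) lies 54 mm ahead of it; z points along the fingers, y is the line along which they close (so a half turn about z gives the same grasp; the last joint's range is limited). The gripper opens to 85 mm and grips with 20 to 120 N. Pads are 22 mm wide; open, the fingers measure 114 mm over their backs; the gripper's body (76 mm by 85 mm) begins 54 mm behind the grasp point. The pads swing forward as they close: fully open they stand 13 mm farther back than shut.
Start: joints at [-1.429, 0.313, 1.498, -0, 1.331, -0.223], TCP at [187.288, -490.464, 303.894] pointing down, gripper open.
Joint ranges: [-2.94, 2.94], [-0.97, 2.17], [0.19, 2.56], [-1.23, 4.37], [0.02, 3.11], [-2.88, 2.88]. Speed limits (rad/s): [2.39, 2.39, 3.01, 3.14, 3.14, 3.14].

## Interface

Orientations are given as a unit quaternion [w, x, y, z].
In Python, from rig import * gives the robot as it stands.
- The arm moves only by the tool step_arm, never from a script. Its argument "plan" is a list of rows, each an object with "offset": the shift along the tool's x, y, z in cm, a list of three; "rot": the turn, a rotation vector about the tool's x, y, z in degrees, a list of three; "gripper": the finger opening in cm, from 0 to 8.54. In form: [{"offset": [x, y, z], "rot": [wx, wy, wz], "gripper": gripper}, ...]. A call has 1 to 12 rows; each row is the pose to reach, as a shift and turn from the pose commanded when the call began, along the tool's axes at that moment; what a row does not reach only later rows make up. A row lasts 1/10 s, in which the tool goes at most 50 mm and 8.59 degrees, less where a joint would pass 70% of its speed; a pose out of reach is approached as far as the arm can. A call with a gripper value outside its range is refused whole. The fingers move at their own pace and stop on an object; "squeeze" is the grip in N (left out, the last holds). Time passes only in rows, so rows that repeat a pose let the fingers close. It gives the time, the measured TCP pose, the force, the opening and the grip force at its end, in the units of the state.
- sense(): the state, without advancing time (a new reading comes with each control period).
- capture(name): name is "scene" or "top" or "wrist"; returns a dict with "color" (420x560x3 uint8, red, green, blue), "depth" (420x560 float32, mm along the optical axis (not along the pixel's ray), 0 where there is no reading), "vertical_fov" (degrees; the focal length in pixels is half the picture's height over the tangent of half this angle, whatever the lens; pixels are square), "cx", "cy" (the principal point, pixels), "rvec" (rotation vector, rad) and "tvec" (3), from world to camera coordinates, as OpenCV has them; the wrist camera has in their place "mount" (4x4, takes a point from camera to tool coordinates, whose origin is the TCP and whose axes are the flange's). Camera axes: x right, y down, z forward; pixel columns grow to the right and rows downward; lengths in mm; the calibration is good to about 2 mm. A picture is of the moment at which its call begins: read the wrist's pose just before it.
- finish_job(): hands the job in; it is judged then, once.
The state is a dict: "time_s": time; "joints": joint angles; "dq": joint speeds; "tau": joint torques, N m; "eef_pos": TCP position; "ee_rot": TCP orientation; "force": force on the tool from outside, world axes, zero at the start; "wrist_torque": the same for the moment, N m; "grip_width": opening from 0.0 (shut) to 1.0 (fully open); "grip_force": force on a finger pad.
Only numpy, scipy, OpenCV 4.12 (cv2) and the standard library are available. Lean on these libraries where they do the work, as an engineer would, in place of code of your own. Each camera call takes 0.05 s, during which the arm holds its last target. There are 200 camera calls.

## Task

A sheet-metal elbow has been loaded on the round welding fixture. Swing the fixture's clamp arm all the way down so that its foot bears on the elbow, and then take the black knob of the index plunger at the fixture's edge and pull it straight up as far as it goes, so that its pin is clear of the hole in the index ring. Finish while still gripping and holding the knob fully up, with the clamp still down and the elbow still in its place, and leave the other things on the table alone.

Things in the scene. Friction and masses are not known exactly. Their poses are not given: they have to be found in the camera images.
- fixture: Fixed round indexing fixture. Origin: centre of its underside on the table; z up. Base 250 mm across, 12 mm thick; aluminium index ring 216 mm across, top at z 32 mm. On its -y side a grey stand (44 mm wide in x, y -80 to -150 mm, top z 58 mm) overhangs the ring and carries the upright index plunger at x 0, y -95 mm: steel bush 22 mm across, z 58 to 74 mm, pull knob above it.
- plunger (a joint): Travel of the index plunger, m: 0 = pin seated 14 mm deep in the hole of the ring, grows as the knob is pulled straight up, stop at 0.020. The pull takes 7 N at the start and 14 N at the stop; the spring pulls it back down if let go. It does not latch.
- pull_knob (a point): The plunger's knurled black knob, 28 mm across, 28 mm tall, axis upright. The point: centre of its underside (88 mm above the table when seated, 14 mm above the bush, on a neck 14 mm across); axes as the fixture's. Along the fixture's x both sides are free for fingers; towards its +y are the face plate and clamp.
- seat_hole (a point): Mouth of the ring's index hole under the plunger, 32 mm above the table, on the plunger's axis. Axes as the fixture's.
- face_plate: Fixed round steel plate, 160 mm across, 12 mm thick, centred on the index ring, bolted at any angle. Origin: centre of its underside, 32 mm above the table; z up. Carries the elbow between short locating pins and, at its x +60 mm, the grey clamp tower (26 mm long in x, 40 mm wide in y, top 110 mm above the table).
- clamp_arm (a joint): Angle of the clamp arm, rad: 0 = level, down on the elbow (its stop), grows as it swings up, 1.5 = nearly upright. The hinge axis is the face plate's y; the arm lies from the hinge along the face plate's -x when down. The hinge is stiff (about 0.13 N m), so the arm stays where it is left. It starts up.
- clamp_hinge (a point): Point on the clamp arm's hinge axis, at x +60 mm, y 0 in the face plate's frame, 98 mm above the table. Axes as the face plate's.
- clamp_ball (a point): Centre of the black ball, 24 mm in diameter, at the free end of the clamp arm, 110 mm from the hinge. The arm is a steel bar 16 mm wide and 12 mm thick; its rubber foot is 60 mm from the hinge. With the clamp down the ball's centre is 98 mm above the table.
- elbow: The loose work: L-shaped bare metal box, 30 mm tall; one leg 100 mm long along its y and 30 mm wide, the other reaching 60 mm from the origin along -x at the +y end. Origin: underside of the long leg, at its centre. It lies on the face plate (top 44 mm above the table), origin over the face plate's, under the clamp's foot.
- tape_roll: Bystander: roll of paper tape lying flat, 90 mm across, 25 mm tall. Origin: centre of its underside.
- curved_band: Bystander: C-shaped bare sheet-metal band standing on edge, about 100 mm across, 35 mm tall. Origin: centre of its curve, at the table.
- pliers: Bystander: pliers with black grips lying flat, about 175 mm long along its x, 16 mm tall. Origin: underside, near its middle.
- screwdriver: Bystander: screwdriver lying flat, 170 mm long along its x. Origin: underside, at its length's middle.

How it is judged (in metres and radians):
On the way, in this order (a step that is already met when the one before it is completed fails the run):
1. the clamp arm is down on the elbow (value of joint clamp_arm below 0.04 rad), for 0.2 s.
2. the plunger is pulled fully up (value of joint plunger above 0.0165 m), for 0.2 s.
At the end, for the whole second after the job is handed in: The fingers hold the knob (over 5 N of contact) with the plunger more than 16.5 mm up of its 20 mm travel; the clamp arm is down (under 0.05 rad) and the elbow still lies in its place between the pins (origin within 18 mm of the face plate's, which is 12 mm below it; tilt under 0.06 rad) (value of joint plunger above 0.0165 m and contact force between the fingers and plunger above 5 N and value of joint clamp_arm below 0.05 rad and distance between elbow and face_plate below 0.018 m and angle between elbow's own z axis and vertical below 0.06 rad); the arm keeps its last pose, push and grip.
It fails at once if a bystander is moved more than 25 mm (distance of any of tape_roll, curved_band, pliers, screwdriver from where it was at the start of the episode above 0.025 m).
It also fails if it takes over 48 s, if anything falls off the work surface, if the arm or the gripper's body presses on something with over 40 N, if the wrist force passes 120 N, or if a joint passes its speed limit or range.

## Working session

There is one attempt and no reset: what is moved stays moved. The work goes in short steps, Python scripts to look and compute and a tool call to move; the robot and the scene stay as the last step left them, time stands still between calls to the robot, and variables do not carry over. Pictures are saved under pics/ and viewed, at most 10 in all, crops included, and the job is handed in when it is done.

Besides the shell and the picture viewer there is one more tool, called after "Emit:" as a command line: name --argument value ..., lists and objects as JSON in quotes. step_arm: Moves the arm, as the interface text tells. Its arguments: {"type":"object","properties":{"plan":{"type":"array"},"squeeze":{"type":"number"}},"required":["plan"]}

```bash
mkdir -p pics; cat > h.py <<'E'
from rig import *
import numpy as np, cv2
def cloud(c):
    h,w=c['depth'].shape; f=h/2/np.tan(np.radians(c['vertical_fov'])/2)
    v,u=np.mgrid[:h,:w]; d=c['depth'].astype(float)
    P=np.stack([(u-c['cx'])/f*d,(v-c['cy'])/f*d,d],-1)
    R=cv2.Rodrigues(np.array(c['rvec'],float))[0]
    P=(P-np.array(c['tvec']).ravel())@R
    P[d==0]=np.nan
    return P
E
python3 - <<'E'
from h import *
s=sense();print(s)
for n in('top','scene'):
    c=capture(n);cv2.imwrite(f'pics/{n}1.png',c['color'][...,::-1]);np.save(f'{n}1.npy',cloud(c))
    print({k:c[k] for k in c if k not in('color','depth')})
E
```

```text
{'time_s': 0.0, 'joints': array([-1.42940950e+00,  3.13486383e-01,  1.49845393e+00, -1.36887400e-05,
        1.33101193e+00, -2.23412092e-01]), 'dq': array([ 4.52162980e-04,  5.18050531e-04,  5.33622993e-04,  2.10471353e-04,
        7.91552293e-04, -2.10452801e-05]), 'tau': array([ 1.52489891e-03, -4.12260354e+01, -2.59741884e+01, -2.79255062e-05,
        4.15186136e-03,  7.76182745e-07]), 'eef_pos': array([ 187.25563822, -490.28799115,  303.31005574]), 'ee_rot': array([-6.79498420e-04,  9.83410764e-01,  1.81391312e-01,  2.12306182e-05]), 'force': array([-0.54721002, -0.23851776,  0.05783042]), 'wrist_torque': array([ 0.07047773, -0.002966  ,  0.01040303]), 'grip_force': 0.0, 'grip_width': 1.000975637594285}
{'vertical_fov': 53.75718995848896, 'cx': 274.74970343673067, 'cy': 198.82244539625495, 'rvec': array([ 2.10842773, -2.17102593,  0.1372865 ]), 'tvec': array([ 15.85828287, 547.31193795, 974.20010907])}
{'vertical_fov': 46.51177175421398, 'cx': 275.05539763378675, 'cy': 209.75898981586607, 'rvec': array([ 1.84877551,  1.35700792, -0.70233759]), 'tvec': array([-136.91743725, -239.90515238, 1767.07628429])}
```

View pics/top1.png

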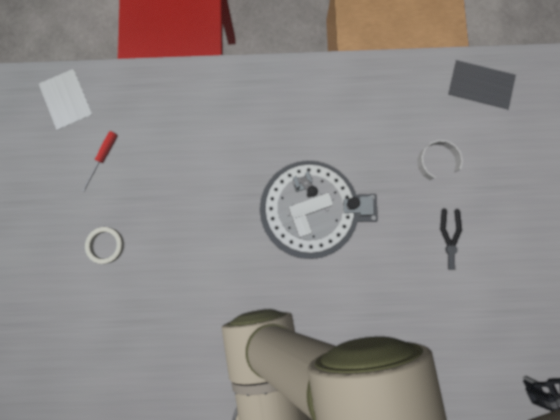

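View pics/scene1.png

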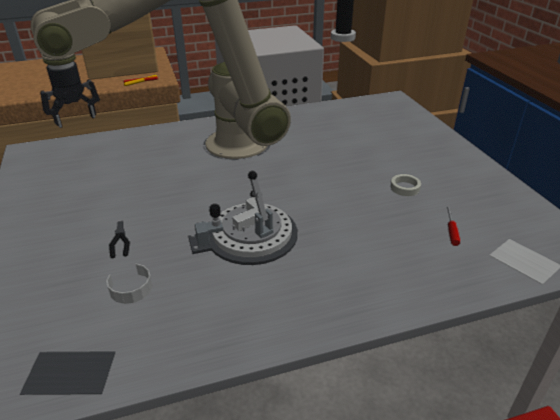

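The top view shows the ring centred near (309,209), the knob at (353,203), the raised clamp's ball at (312,191) and the tower near (302,183). The scene view shows the ball at (253,175) and the knob at (215,210). Next I'll measure these.

```bash
python3 - <<'E'
from h import *
T=np.load('top1.npy');S=np.load('scene1.npy')
ti=cv2.imread('pics/top1.png').astype(int)
u0,v0=309,209
sub=T[150:270,250:390].reshape(-1,3)
# base/ring: fit circle via points with z 25..38
m=(sub[:,2]>24)&(sub[:,2]<38)
p=sub[m]; print(m.sum(), 'minarea', cv2.minEnclosingCircle(p[:,:2].astype(np.float32)))
m=(sub[:,2]>6)&(sub[:,2]<18);print('base',m.sum(),cv2.minEnclosingCircle(sub[m][:,:2].astype(np.float32)))
def st(n,P,x):print(n,len(P),np.round(np.nanmedian(P,0),1),np.round(np.nanmin(P,0),1),np.round(np.nanmax(P,0),1)) if len(P) else print(n,0)
def near(A,u,v,r,z0,z1):
    q=A[v-r:v+r+1,u-r:u+r+1].reshape(-1,3);return q[(q[:,2]>z0)&(q[:,2]<z1)]
st('knobT',near(T,353,203,9,104,130),0)
st('stand',near(T,366,206,14,48,65),0)
st('ballT',near(T,312,191,9,170,240),0)
st('tower',near(T,302,183,14,104,125),0)
st('towerlow',near(T,302,183,14,90,180),0)
st('elbow',sub[(sub[:,2]>68)&(sub[:,2]<80)],0)
st('knobS',near(S,215,210,8,85,130),0)
st('ballS',near(S,253,175,7,170,240),0)
for n,A,i,b in(('t',T,'top1',(240,140,400,280)),('s',S,'scene1',(180,160,310,265))):
    im=cv2.imread(f'pics/{i}.png')[b[1]:b[3],b[0]:b[2]]
    cv2.imwrite(f'pics/{n}crop.png',cv2.resize(im,None,fx=5,fy=5,interpolation=cv2.INTER_CUBIC)[:600,:800])
E
python3 -c "
import cv2,numpy as np
a=cv2.imread('pics/tcrop.png');b=cv2.imread('pics/scrop.png')
a=cv2.resize(a,(400,350 if a.shape[0]==700 else 300));b=cv2.resize(b,(400,300))
h=max(a.shape[0],300);o=np.zeros((h,800,3),'uint8');o[:a.shape[0],:400]=a;o[:300,400:]=b;cv2.imwrite('pics/both.png',o)"
```

```text
2439 minarea ((524.07275390625, -103.78768920898438), 127.3258056640625)
base 1887 ((526.66015625, -93.39511108398438), 206.93080139160156)
knobT 135 [ 523.4 -177.2  116.3] [ 510.5 -193.1  104.7] [ 538.1 -164.5  121.8]
stand 283 [ 520.4 -215.7   58.6] [ 501.7 -233.8   48.8] [ 545.7 -183.2   63.5]
ballT 122 [539.3 -77.3 206.9] [527.9 -89.6 170. ] [558.5 -66.9 212. ]
tower 125 [582.  -60.  110.2] [565.2 -87.5 104.2] [599.6 -43.9 122.7]
towerlow 230 [575.9 -66.9 111.6] [533.6 -88.5  92.3] [599.6 -42.  178.3]
elbow 803 [517.4 -70.9  74.8] [ 453.5 -172.7   68.1] [586.4 -33.5  79.9]
knobS 138 [ 532.8 -180.9  112.3] [ 510.  -193.8   85.5] [ 544.1 -165.2  121.5]
ballS 100 [546.8 -81.1 202.4] [532.6 -92.1 183.5] [555.2 -69.4 212.4]
```

View pics/both.png

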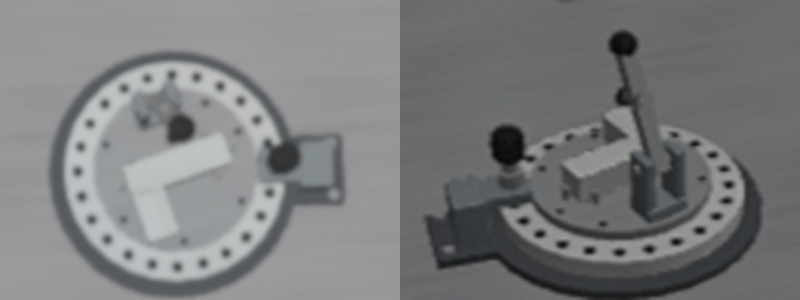

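The crops show the stand on world −y. The clamp leans toward the robot, and the elbow's long leg is turned about 15–20° from world y. The tool's x axis (about 21°) already matches the clamp plane, so I'll grip the ball across the hinge axis and lead it down the arc. I'll move above it first and refine from the wrist camera.

Emit:
step_arm --plan '[{"offset": [4,-2,-3.7],"rot": [0,0,0],"gripper": 8.5},{"offset": [48,-25.8,-3.7],"rot": [0,0,0],"gripper": 8.5},{"offset": [48,-25.8,-3.7],"rot": [0,0,0],"gripper": 8.5},{"offset": [48,-25.8,-3.7],"rot": [0,0,0],"gripper": 8.5},{"offset": [48,-25.8,-3.7],"rot": [0,0,0],"gripper": 8.5},{"offset": [48,-25.8,-3.7],"rot": [0,0,0],"gripper": 8.5},{"offset": [48,-25.8,-3.7],"rot": [0,0,0],"gripper": 8.5},{"offset": [48,-25.8,-3.7],"rot": [0,0,0],"gripper": 8.5},{"offset": [48,-25.8,-3.7],"rot": [0,0,0],"gripper": 8.5},{"offset": [48,-25.8,-3.7],"rot": [0,0,0],"gripper": 8.5},{"offset": [48,-25.8,-3.7],"rot": [0,0,0],"gripper": 8.5},{"offset": [48,-25.8,-3.7],"rot": [0,0,0],"gripper": 8.5}]'

```text
time_s: 1.3
eef_pos: [545.6, -74.4, 340.1]
ee_rot: [-0.001, 0.983, 0.184, -0.0]
force: [0.5, 0.0, -0.8]
grip_width: 0.997
grip_force: 0.0
```

Emit:
step_arm --plan '[{"offset": [0,0,0],"rot": [0,0,0],"gripper": 8.5},{"offset": [0,0,0],"rot": [0,0,0],"gripper": 8.5},{"offset": [0,0,0],"rot": [0,0,0],"gripper": 8.5},{"offset": [0,0,0],"rot": [0,0,0],"gripper": 8.5}]'

```text
time_s: 1.7
eef_pos: [543.2, -79.2, 341.1]
ee_rot: [0.0, 0.984, 0.181, 0.0]
force: [0.4, -0.2, -0.2]
grip_width: 0.994
grip_force: 0.0
```

```bash
cat >> h.py <<'E'
from scipy.spatial.transform import Rotation as Ro
def tool():
    s=sense();q=s['ee_rot'];R=Ro.from_quat([q[1],q[2],q[3],q[0]]).as_matrix();return R,np.array(s['eef_pos'])
def wcloud():
    R,t=tool();c=capture('wrist');h,w=c['depth'].shape;f=h/2/np.tan(np.radians(c['vertical_fov'])/2)
    v,u=np.mgrid[:h,:w];d=c['depth'].astype(float)
    P=np.stack([(u-c['cx'])/f*d,(v-c['cy'])/f*d,d],-1);M=np.array(c['mount'])
    P=(P@M[:3,:3].T+M[:3,3])@R.T+t;P[d==0]=np.nan
    return c,P
E
python3 - <<'E'
from h import *
c,P=wcloud();cv2.imwrite('pics/w1.png',c['color'][...,::-1]);np.save('w1.npy',P);print(tool(),sense()['time_s'],c['mount'])
def fit(n,A,m,r):
    q=A[m]
    from scipy.optimize import least_squares
    s=least_squares(lambda x:np.linalg.norm(q-x,axis=1)-r,np.median(q,0)-[0,0,8],loss='soft_l1');print(n,len(q),s.x,s.cost)
for n,A in(('top',np.load('top1.npy')),('scene',np.load('scene1.npy')),('wrist',P)):
    X,Y,Z=A[...,0],A[...,1],A[...,2]
    m=(abs(X-543)<18)&(abs(Y+78)<18)&(Z>190)&(Z<216)
    if m.sum()>10:fit(n+' ball',A,m,12)
    m=(abs(X-524)<25)&(abs(Y+179)<25)&(Z>108)&(Z<125)
    if m.sum()>10:q=A[m];print('knob',m.sum(),cv2.minAreaRect(q[:,:2].astype('f'))[:2],np.median(q[:,2]))
    m=(abs(X-583)<35)&(abs(Y+60)<35)&(Z>106)&(Z<114)
    if m.sum()>10:q=A[m];print('tower',m.sum(),cv2.minAreaRect(q[:,:2].astype('f')))
E
```

```text
(array([[ 9.34732638e-01,  3.55351751e-01,  1.69429559e-04],
       [ 3.55351773e-01, -9.34732636e-01, -1.26501956e-04],
       [ 1.13418647e-04,  1.78452602e-04, -9.99999978e-01]]), array([543.24745323, -79.05111461, 341.09083334])) 1.75 [[-7.27183653e-05 -9.55537302e-01 -2.94870242e-01  7.50181946e+01]
 [ 9.99999960e-01  1.05908293e-05 -2.80931349e-04 -1.07000378e+00]
 [ 2.71563304e-04 -2.94870251e-01  9.55537263e-01 -6.94780064e+01]
 [ 0.00000000e+00  0.00000000e+00  0.00000000e+00  1.00000000e+00]]
top ball 104 [539.44910307 -79.26881359 198.99374724] 36.53218328855452
knob 128 ((524.3948364257812, -178.7635955810547), (26.95266342163086, 27.54843521118164)) 116.4295849231815
tower 99 ((582.4141845703125, -65.28662872314453), (25.444664001464844, 39.689247131347656), 18.07303237915039)
scene ball 86 [539.54676355 -80.45802092 200.0761781 ] 58.982795285344494
knob 85 ((525.27197265625, -180.02154541015625), (30.27362632751465, 28.163915634155273)) 116.44942459576215
tower 87 ((583.16064453125, -67.29722595214844), (31.176054000854492, 45.43545913696289), 13.529211044311523)
wrist ball 867 [538.50709924 -78.81436482 197.61583678] 86.10653607218723
knob 571 ((524.1082153320312, -177.93048095703125), (27.729393005371094, 28.278547286987305)) 115.02778049840808
tower 631 ((581.8027954101562, -64.72576904296875), (25.840368270874023, 39.819271087646484), 18.823862075805664)
```

View pics/w1.png

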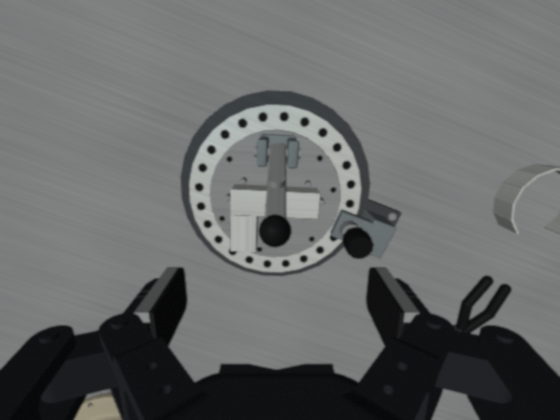

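The wrist view shows the ball at (275,231), the arm and tower straight above it at (277,150), and the knob at (358,242). The measurements agree with the sizes given: tower 25.8×39.8 mm at yaw 18.5°, hinge (582,−65), ball (539,−79,199) 110 mm from the hinge, knob (524,−179). Next I'll descend and grip the ball.

Emit:
step_arm --plan '[{"offset": [-0.4,-0.1,2],"rot": [0,0,2.4],"gripper": 8.5},{"offset": [-0.4,-0.1,5],"rot": [0,0,2.4],"gripper": 6},{"offset": [-0.4,-0.1,8.7],"rot": [0,0,2.4],"gripper": 6},{"offset": [-0.4,-0.1,8.7],"rot": [0,0,2.4],"gripper": 6},{"offset": [-0.4,-0.1,8.7],"rot": [0,0,2.4],"gripper": 6},{"offset": [-0.4,-0.1,8.7],"rot": [0,0,2.4],"gripper": 1.5},{"offset": [-0.4,-0.1,8.7],"rot": [0,0,2.4],"gripper": 1.5},{"offset": [-0.4,-0.1,8.7],"rot": [0,0,2.4],"gripper": 1.5},{"offset": [-0.4,-0.1,8.7],"rot": [0,0,2.4],"gripper": 1.5},{"offset": [-0.4,-0.1,8.7],"rot": [0,0,2.4],"gripper": 1.5},{"offset": [-0.4,-0.1,8.7],"rot": [0,0,2.4],"gripper": 1.5},{"offset": [-0.4,-0.1,8.7],"rot": [0,0,2.4],"gripper": 1.5}]' --squeeze 25

```text
time_s: 2.95
eef_pos: [539.9, -79.1, 255.3]
ee_rot: [0.001, 0.987, 0.161, 0.001]
force: [-2.7, -1.7, 6.5]
grip_width: 0.259
grip_force: 24.3
```

Emit:
step_arm --plan '[{"offset": [0,0,0],"rot": [0,0,0],"gripper": 1.5},{"offset": [0,0,0],"rot": [0,0,0],"gripper": 1.5},{"offset": [0,0,0],"rot": [0,0,0],"gripper": 1.5}]'

```text
time_s: 3.25
eef_pos: [539.9, -79.1, 255.3]
ee_rot: [0.001, 0.987, 0.161, 0.001]
force: [-1.3, -2.3, 7.0]
grip_width: 0.259
grip_force: 24.3
```

```bash
python3 - <<'E'
from h import *
for th in np.linspace(1.148,0,8):
    print(round(th,2),'tool x cm',round(-11*(np.cos(th)-np.cos(1.148)),1),'tool z',round(11*(np.sin(1.148)-np.sin(th)),1))
print(sense()['grip_width'],sense()['grip_force'])
E
```

```text
1.15 tool x cm -0.0 tool z 0.0
0.98 tool x cm -1.6 tool z 0.9
0.82 tool x cm -3.0 tool z 2.0
0.66 tool x cm -4.2 tool z 3.3
0.49 tool x cm -5.2 tool z 4.8
0.33 tool x cm -5.9 tool z 6.5
0.16 tool x cm -6.3 tool z 8.2
0.0 tool x cm -6.5 tool z 10.0
0.2585993885602834 24.28865075111389
```

Held at 22 mm opening. Next I'll follow the arc.

Emit:
step_arm --plan '[{"offset": [-0.8,0,0.4],"rot": [0,0,0],"gripper": 1.5},{"offset": [-1.6,0,0.9],"rot": [0,0,0],"gripper": 1.5},{"offset": [-2.3,0,1.4],"rot": [0,0,0],"gripper": 1.5},{"offset": [-3.0,0,2.0],"rot": [0,0,0],"gripper": 1.5},{"offset": [-3.6,0,2.6],"rot": [0,0,0],"gripper": 1.5},{"offset": [-4.2,0,3.3],"rot": [0,0,0],"gripper": 1.5},{"offset": [-4.7,0,4.0],"rot": [0,0,0],"gripper": 1.5},{"offset": [-5.2,0,4.8],"rot": [0,0,0],"gripper": 1.5},{"offset": [-5.2,0,4.8],"rot": [0,0,0],"gripper": 1.5}]'

```text
time_s: 4.15
eef_pos: [489.6, -95.6, 204.5]
ee_rot: [-0.0, 0.987, 0.161, -0.001]
force: [0.5, -4.6, -1.6]
grip_width: 0.259
grip_force: 24.7
```

Tracking well, so I'll do the second half: a remaining −1.3 cm in x and +5.2 cm in z, plus a small press.

Emit:
step_arm --plan '[{"offset": [-0.4,0,0.8],"rot": [0,0,0],"gripper": 1.5},{"offset": [-0.7,0,1.7],"rot": [0,0,0],"gripper": 1.5},{"offset": [-0.9,0,2.5],"rot": [0,0,0],"gripper": 1.5},{"offset": [-1.1,0,3.4],"rot": [0,0,0],"gripper": 1.5},{"offset": [-1.2,0,4.3],"rot": [0,0,0],"gripper": 1.5},{"offset": [-1.2,0,5.0],"rot": [0,0,0],"gripper": 1.5},{"offset": [-1.2,0,5.3],"rot": [0,0,0],"gripper": 1.5},{"offset": [-1.2,0,5.4],"rot": [0,0,0],"gripper": 1.5},{"offset": [-1.2,0,5.4],"rot": [0,0,0],"gripper": 1.5},{"offset": [-1.2,0,5.4],"rot": [0,0,0],"gripper": 1.5}]'

```text
time_s: 5.15
eef_pos: [479.0, -99.1, 152.2]
ee_rot: [0.0, 0.987, 0.161, 0.0]
force: [-2.2, -3.1, 11.4]
grip_width: 0.259
grip_force: 26.3
```

Emit:
step_arm --plan '[{"offset": [0,0,0.2],"rot": [0,0,0],"gripper": 1.5},{"offset": [0,0,0.3],"rot": [0,0,0],"gripper": 1.5},{"offset": [0,0,0.3],"rot": [0,0,0],"gripper": 1.5},{"offset": [0,0,0.1],"rot": [0,0,0],"gripper": 4.5},{"offset": [0,0,0],"rot": [0,0,0],"gripper": 4.5},{"offset": [0,0,0],"rot": [0,0,0],"gripper": 4.5},{"offset": [0,0,0],"rot": [0,0,0],"gripper": 4.5},{"offset": [0,0,-2],"rot": [0,0,0],"gripper": 4.5},{"offset": [0,0,-6],"rot": [0,0,0],"gripper": 4.5},{"offset": [0,0,-10],"rot": [0,0,0],"gripper": 4.5},{"offset": [0,0,-15],"rot": [0,0,0],"gripper": 6},{"offset": [0,0,-15],"rot": [0,0,0],"gripper": 6}]'

```text
time_s: 6.35
eef_pos: [480.2, -99.4, 307.5]
ee_rot: [0.003, 0.987, 0.161, 0.004]
force: [0.5, -0.9, -0.6]
grip_width: 0.7
grip_force: 0.0
```

Emit:
step_arm --plan '[{"offset": [0,0,0],"rot": [0,0,0],"gripper": 6},{"offset": [0,0,0],"rot": [0,0,0],"gripper": 6},{"offset": [0,0,0],"rot": [0,0,0],"gripper": 6}]'

```text
time_s: 6.65
eef_pos: [478.6, -98.9, 300.5]
ee_rot: [-0.001, 0.987, 0.161, -0.001]
force: [-0.7, 0.3, 0.3]
grip_width: 0.696
grip_force: 0.0
```

```bash
python3 - <<'E'
from h import *
c,P=wcloud();cv2.imwrite('pics/w2.png',c['color'][...,::-1])
R,t=tool();print(t,Ro.from_matrix(R).as_quat(),sense()['joints'])
for n,A in(('wrist',P),('top',cloud(capture('top')))):
    X,Y,Z=A[...,0],A[...,1],A[...,2]
    m=(abs(X-524)<22)&(abs(Y+179)<22)&(Z>108)&(Z<122)
    if m.sum()>10:print(n,'knob',m.sum(),cv2.minAreaRect(A[m][:,:2].astype('f')),np.median(Z[m]))
    m=(abs(X-477)<16)&(abs(Y+100)<16)&(Z>90)&(Z<125)
    if m.sum()>10:print('ball',m.sum(),cv2.minAreaRect(A[m][:,:2].astype('f')),np.percentile(Z[m],97))
    m=(abs(X-524)<35)&(Y<-195)&(Y>-245)&(Z>50)&(Z<66)
    if m.sum()>10:print('stand',m.sum(),cv2.minAreaRect(A[m][:,:2].astype('f')))
E
```

```text
[478.66845231 -98.93915318 300.70001948] [ 9.86998882e-01  1.60722796e-01 -9.67336409e-04 -6.74095432e-04] [-4.44069449e-01  2.36550807e-01  1.60683666e+00  7.63711955e-06
  1.30056327e+00  8.03878753e-01]
wrist knob 901 ((523.5470581054688, -177.87149047851562), (28.640865325927734, 28.40983772277832), 17.268474578857422) 115.07419541943145
ball 622 ((479.63525390625, -98.52853393554688), (27.571578979492188, 23.300355911254883), 3.9178848266601562) 110.34838882709084
stand 905 ((523.0359497070312, -214.58888244628906), (44.0332145690918, 37.93476867675781), 0.769925057888031)
```

View pics/w2.png

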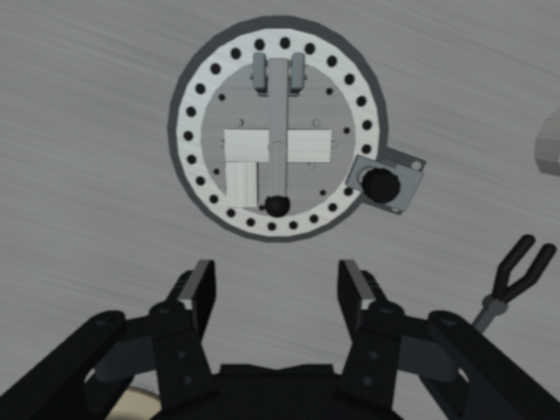

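The clamp is down: the wrist view shows the arm level across the elbow with the ball at (277,206), and its centre measures z ≈ 98. The knob is at (381,185), which is (523.8,−178.3) in the world frame. Next I'll move over it and turn so the fingers close along the fixture's x.

Emit:
step_arm --plan '[{"offset": [0.4,2,0],"rot": [0,0,-8],"gripper": 6},{"offset": [0.8,4,0],"rot": [0,0,-16],"gripper": 6},{"offset": [1.2,6,0],"rot": [0,0,-24],"gripper": 6},{"offset": [1.8,9,0],"rot": [0,0,-32],"gripper": 6},{"offset": [1.8,9,0],"rot": [0,0,-40],"gripper": 6},{"offset": [1.8,9,0],"rot": [0,0,-48],"gripper": 6},{"offset": [1.8,9,0],"rot": [0,0,-56],"gripper": 6},{"offset": [1.8,9,0],"rot": [0,0,-64],"gripper": 6},{"offset": [1.8,9,0],"rot": [0,0,-71.5],"gripper": 6},{"offset": [1.8,9,0],"rot": [0,0,-71.5],"gripper": 6},{"offset": [1.8,9,0],"rot": [0,0,-71.5],"gripper": 6},{"offset": [1.8,9,0],"rot": [0,0,-71.5],"gripper": 6}]'

```text
time_s: 7.95
eef_pos: [524.5, -178.6, 301.7]
ee_rot: [-0.0, 0.708, 0.706, -0.0]
force: [0.8, 0.3, -0.1]
grip_width: 0.695
grip_force: 0.0
```

```bash
python3 - <<'E'
from h import *
R,t=tool();print(t,R.round(3),sense()['joints'].round(2))
d=np.array([523.8,-178.3,100+54])-t
print('offset cm',(R.T@d/10).round(2))
E
```

```text
[ 524.49982464 -178.60795183  301.70719996] [[ 0.003  1.    -0.   ]
 [ 1.    -0.003  0.   ]
 [ 0.    -0.    -1.   ]] [-0.54  0.38  1.41 -0.    1.35 -0.54]
offset cm [ 0.03 -0.07 14.77]
```

Emit:
step_arm --plan '[{"offset": [0,-0.1,4],"rot": [0,0,0],"gripper": 6},{"offset": [0,-0.1,8],"rot": [0,0,0],"gripper": 6},{"offset": [0,-0.1,11],"rot": [0,0,0],"gripper": 6},{"offset": [0,-0.1,13],"rot": [0,0,0],"gripper": 6},{"offset": [0,-0.1,14.7],"rot": [0,0,0],"gripper": 6},{"offset": [0,-0.1,14.7],"rot": [0,0,0],"gripper": 6},{"offset": [0,-0.1,14.7],"rot": [0,0,0],"gripper": 6},{"offset": [0,-0.1,14.7],"rot": [0,0,0],"gripper": 1.5},{"offset": [0,-0.1,14.7],"rot": [0,0,0],"gripper": 1.5},{"offset": [0,-0.1,14.7],"rot": [0,0,0],"gripper": 1.5},{"offset": [0,-0.1,14.7],"rot": [0,0,0],"gripper": 1.5},{"offset": [0,-0.1,14.7],"rot": [0,0,0],"gripper": 1.5}]' --squeeze 80

```text
time_s: 9.15
eef_pos: [523.9, -178.8, 156.1]
ee_rot: [0.001, 0.707, 0.707, 0.0]
force: [-1.1, 1.3, 5.0]
grip_width: 0.305
grip_force: 78.3
```

Emit:
step_arm --plan '[{"offset": [0,0,0],"rot": [0,0,0],"gripper": 1.5},{"offset": [0,0,0],"rot": [0,0,0],"gripper": 1.5},{"offset": [0,0,0],"rot": [0,0,0],"gripper": 1.5},{"offset": [0,0,0],"rot": [0,0,0],"gripper": 1.5}]'

```text
time_s: 9.55
eef_pos: [523.9, -178.8, 156.1]
ee_rot: [0.001, 0.707, 0.707, 0.0]
force: [0.4, 0.8, 6.2]
grip_width: 0.303
grip_force: 78.3
```

Gripped: the opening reads about 2 mm low, as it did on the ball, so this fits the 28 mm knob. Now I'll pull up.

Emit:
step_arm --plan '[{"offset": [0,0,-0.3],"rot": [0,0,0],"gripper": 1.5},{"offset": [0,0,-0.6],"rot": [0,0,0],"gripper": 1.5},{"offset": [0,0,-0.9],"rot": [0,0,0],"gripper": 1.5},{"offset": [0,0,-1.2],"rot": [0,0,0],"gripper": 1.5},{"offset": [0,0,-1.5],"rot": [0,0,0],"gripper": 1.5},{"offset": [0,0,-1.8],"rot": [0,0,0],"gripper": 1.5},{"offset": [0,0,-2.0],"rot": [0,0,0],"gripper": 1.5},{"offset": [0,0,-2.0],"rot": [0,0,0],"gripper": 1.5},{"offset": [0,0,-2.0],"rot": [0,0,0],"gripper": 1.5},{"offset": [0,0,-2.0],"rot": [0,0,0],"gripper": 1.5}]'

```text
time_s: 10.55
eef_pos: [523.8, -178.8, 173.9]
ee_rot: [0.0, 0.707, 0.707, 0.0]
force: [7.4, -2.3, -14.0]
grip_width: 0.305
grip_force: 79.3
```

Emit:
step_arm --plan '[{"offset": [0,0,-0.1],"rot": [0,0,0],"gripper": 1.5},{"offset": [0,0,-0.2],"rot": [0,0,0],"gripper": 1.5},{"offset": [0,0,-0.2],"rot": [0,0,0],"gripper": 1.5},{"offset": [0,0,-0.2],"rot": [0,0,0],"gripper": 1.5},{"offset": [0,0,-0.2],"rot": [0,0,0],"gripper": 1.5}]'

```text
time_s: 11.05
eef_pos: [523.8, -178.8, 175.9]
ee_rot: [0.0, 0.707, 0.707, 0.0]
force: [8.0, -2.4, -14.5]
grip_width: 0.302
grip_force: 79.4
```

```bash
python3 - <<'E'
from h import *
T=capture('top');S=capture('scene')
a=T['color'][140:280,240:400];b=S['color'][160:265,180:310]
o=np.zeros((300,800,3),'uint8');o[:,:400]=cv2.resize(a,(400,300));o[:,400:]=cv2.resize(b,(400,300),interpolation=cv2.INTER_CUBIC)
cv2.imwrite('pics/end.png',o[...,::-1])
S=cloud(S);S0=np.load('scene1.npy')
for n,A in(('before',S0),('now',S)):
    for k,(x,y,r,z0,z1) in dict(neckknob=(524,-178,18,70,150),ball=(478,-99,14,84,130)).items():
        m=(abs(A[...,0]-x)<r)&(abs(A[...,1]-y)<r)&(A[...,2]>z0)&(A[...,2]<z1);print(n,k,m.sum(),np.percentile(A[m][:,2],[3,97]) if m.any() else '')
print(sense()['eef_pos'],sense()['force'])
E
```

```text
before neckknob 181 [ 71.65279871 120.11604014]
before ball 0 
now neckknob 99 [ 71.19891397 138.87024203]
now ball 54 [ 96.13653628 114.25485233]
[ 523.8138651  -178.76827724  175.88621605] [  7.44448224  -2.68132951 -14.72985092]
```

View pics/end.png

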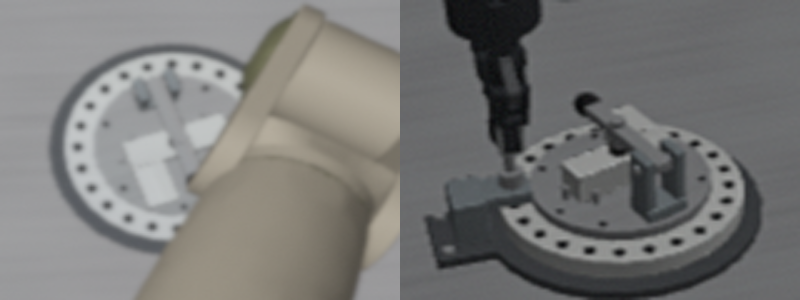

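The views show the clamp level on the elbow and the knob held in the raised fingers. The TCP rose 19.8 mm and the pull is 14.7 N, which matches the spring at its stop with no slip. I'll hand it in.

```bash
python3 -c "
from rig import *
print(finish_job())"
```

```text
the job is handed in; nothing more can be done
None
```

The job is handed in, though no verdict came back: the clamp is down on the elbow and the knob is held up in the gripper, raised 19.8 mm by the arm's position (stop 20 mm) against a 14.7 N pull.

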